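# Change the cartridge in the leaning dosing dock and lock it

## Task

Change the cartridge in the dosing dock: draw the used one out of the leaning bay and stand it upright in the open white tray, then take the new one from its plywood stand and slide it fully home into the bay. Finally press the lever at the side of the dock down until its detent holds it by itself, and leave the other things on the table where they stand.

Things in the scene. Friction and masses are not known exactly. Their poses are not given: they have to be found in the camera images.
- dock: fixed dosing dock: dark steel base plate 160 (x) x 190 (y) x 12 with grey cheeks up to 114 high that carry the black leaning bay; the lever is on its +y side. Origin on the table, z up; x points away from the robot at yaw 0.
- bay: black sleeve of the dock, leaning 0.56 rad towards the dock's -x. Origin: centre of the pocket's floor; z up along the sleeve, y level, x across (up and away). Pocket 33 (x) x 63 (y), mouth at z = 85 with a funnel over the last 6, walls 5. A cartridge fully home has its underside on this origin, its z along z, its 30 side along x; its shoulder is level with the mouth, its 45 neck sticks out.
- lever (a joint): lever angle, rad: 0 = up (sprung), grows as pressed down; snaps over a sprung ball at 0.5 to 0.62, the detent then holds it near 0.6; stop at 0.74. About 10 N at the pad. When down, its keeper tab lies over the shoulder of a cartridge that is home (blocked by one that sticks out). Hinge: parallel to y of bay, at x = 38, z = 67 in its frame.
- lever_pad (a point): top of the black rubber pad (34 x 36) at the free end of the steel lever, 108 from the hinge and 85 to the +y side of the bay's middle plane. The pad points towards the robot side of the dock (-x) and swings about 70 down and a little towards +x when pressed.
- used_cartridge: used cartridge, at first home in the bay: plain grey flat cartridge, 130 tall: body 30 (x) x 60 (y) x 85, foot chamfered by 2; on top, centred, a ribbed neck 24 (x) x 36 (y) from z = 85 to 130, the grip (close along x). Origin: centre of the underside; z towards the neck; a half turn about z looks the same. About 0.15 kg.
- new_cartridge: new cartridge, same shape, at first upright in the plywood stand: plain grey flat cartridge, 130 tall: body 30 (x) x 60 (y) x 85, foot chamfered by 2; on top, centred, a ribbed neck 24 (x) x 36 (y) from z = 85 to 130, the grip (close along x). Origin: centre of the underside; z towards the neck; a half turn about z looks the same. About 0.15 kg.
- stand: fixed plywood stand, base 90 x 110, 42 high, with a pocket 36 (x) x 66 (y) whose floor is 8 above the table: holds the new cartridge upright. Origin: centre of the underside, z up.
- tray: fixed open white tray 130 x 130 x 40 high, walls and floor about 4 thick, empty at first. Origin: centre of the underside, z up.
- jar_b: bystander: glass jar with a lid, diameter 56, 63 high. Origin: centre of the underside.
- tape_masking: bystander: roll of masking tape lying flat, diameter 104, 25 high. Origin: centre of the underside.
- tub_white: bystander: small white tub, diameter 66, 50 high. Origin: centre of the underside.
Things that resemble listed ones, but are neither listed nor needed, are in the scene too. What is shaped like the used_cartridge but blue or purple is not meant. Several things look just like the tray: the one meant starts nearest to the robot's base.

How it is judged (in metres and radians):
On the way, in this order (a step that is already met when the one before it is completed fails the run):
1. the used cartridge stands upright in the tray (x of used_cartridge in the frame of tray between -0.05 and 0.05 m and y of used_cartridge in the frame of tray between -0.05 and 0.05 m and z of used_cartridge in the frame of tray below 0.015 m and angle between used_cartridge's own z axis and vertical below 0.15 rad), for 0.2 s.
2. the new cartridge is fully home in the bay (x of new_cartridge in the frame of bay between -0.005 and 0.005 m and y of new_cartridge in the frame of bay between -0.005 and 0.005 m and z of new_cartridge in the frame of bay below 0.005 m and angle between the z axis of new_cartridge and the z axis of bay, either way round below 0.07 rad and angle between the x axis of new_cartridge and the x axis of bay, either way round below 0.1 rad), for 0.2 s.
3. the lever is down past its detent (value of joint lever above 0.55 rad), for 0.2 s.
At the end, for the whole second after the job is handed in: used cartridge upright (0.15 rad) on the tray's floor, within 50 mm of its middle in x and y; new cartridge home in the bay (5 mm of floor and middle, axis within 0.07 rad, x axes within 0.1 rad); lever held down by its detent (joint over 0.55); both cartridges at rest (all of step 1 and all of step 2 and value of joint lever above 0.55 rad and linear speed of each of used_cartridge, new_cartridge below 0.02 m/s); the robot touches nothing.
It fails at once if the jar is pushed more than 30 mm or knocked over (distance of jar_b from where it was at the start of the episode above 0.03 m or angle between jar_b's own z axis and vertical above 0.5 rad).
It fails at once if the roll of tape is pushed more than 30 mm or knocked over (distance of tape_masking from where it was at the start of the episode above 0.03 m or angle between tape_masking's own z axis and vertical above 0.5 rad).
It fails at once if the tub is pushed more than 30 mm or knocked over (distance of tub_white from where it was at the start of the episode above 0.03 m or angle between tub_white's own z axis and vertical above 0.5 rad).
It also fails if it takes over 67 s, if anything falls off the work surface, if the arm or the gripper's body presses on something with over 40 N, if the wrist force passes 120 N, or if a joint passes its speed limit or range.

## Robot

A 6-joint arm with a two-finger parallel gripper is mounted at the origin on a cart in front of the work surface, level with it; the furniture and walls round the work are solid. World frame = base frame: x ahead of the robot, y to its left, z up, the work surface at z = 0. Lengths are in mm, angles in rad, forces in N, time in s.
With the tool pointing down it reaches from about 300 to 850 mm from the base axis. Payload 5.4 kg.
Tool frame: the origin (TCP) lies on the centre line of the jaws, within the pads' length; the fingertips stand 8 mm ahead of it and the grasp point (between the pads) lies 11 mm behind it; z points along the fingers, y is the line along which they close (so a half turn about z gives the same grasp; the last joint's range is limited). The gripper opens to 85 mm and grips with 20 to 120 N. Pads are 22 mm wide; open, the fingers measure 114 mm over their backs; the gripper's body (76 mm by 85 mm) begins 54 mm behind the grasp point. The pads swing forward as they close: fully open they stand 13 mm farther back than shut.
Start: joints at [1.024, 0.158, 1.597, -0, 1.386, -0.21], TCP at [190.029, 542.674, 239.299] pointing down, gripper open.
Joint ranges: [-2.91, 2.91], [-0.94, 2.29], [0.18, 2.7], [-1.29, 4.43], [0.17, 2.64], [-3, 3]. Speed limits (rad/s): [2.57, 2.57, 3.14, 3.14, 3.14, 3.14].

## Interface

Orientations are given as a 3x3 rotation matrix whose columns are the frame's x, y, z axes.
In Python, from bench import manip, optics gives the robot as it stands. The module is installed in compiled form; this text tells all that it offers. Calls block until the motion is done:
- manip.move_pose(position, orientation): joint-space move of the TCP to a pose.
- manip.servo_line(position, orientation=None, velocity=150): straight line of the TCP; orientation=None keeps the orientation; velocity is the mean speed in mm/s.
- manip.move_j(angles): joint-space move.
- manip.move_gripper(opening): finger opening in mm; the grip force is fixed at half the most; returns when the fingers have stopped.
- manip.hold(seconds).
- manip.solve_ik(position, orientation): joint angles nearest the present ones, or None.
- optics.grab_frame(name): name is "scene" or "top"; returns a dict with "color" (480x640x3 uint8, red, green, blue), "fov_y" (degrees; the focal length in pixels is half the picture's height over the tangent of half this angle, whatever the lens; pixels are square), "cx", "cy" (the principal point, pixels), "view" (4x4, takes a point from world to camera coordinates). Camera axes: x right, y down, z forward; pixel columns grow to the right and rows downward; lengths in mm; the calibration is good to about 2 mm. A picture is of the moment at which its call begins. There is no depth.
A pose or a line that the arm cannot do raises manip.MotionError and nothing moves.
- manip.finish_job(): hands the job in; it is judged then, once.
Trained networks look in the newest picture that a camera, given by its name, has taken for a name from the list of things; names that differ only in an ending like _2 or _b are one class to them, and where a whole thing is asked for, a point or a joint stands for the part that bears it (a point fixed in the world has none). Each returns a list of dicts, best first, with "confidence" (0 to 1); they miss things now and then, are a little off and sometimes report something else, mostly with a low value. They report only what shows in the picture. A call takes as long as a camera call. They do not tell look-alikes from the thing itself.
- optics.find_in(camera, target): "rect" ([left, top, width, height] in pixels, round what is visible of it).
- optics.cut_out(camera, target): "region" (480x640 bool, what is visible of it) and "rect" ([left, top, width, height] in pixels, round what is visible of it).
Readings, each from a call of its own:
- manip.current_t(): time.
- manip.current_joint_pos(): joint angles.
- manip.current_dq(): joint speeds.
- manip.current_tau(): joint torques, N m.
- manip.current_eef_pos(): TCP position.
- manip.current_orientation(): TCP orientation.
- manip.current_wrist_force(): force on the tool from outside, world axes, zero at the start.
- manip.current_moment(): the same for the moment, N m.
- manip.current_gripper_width(): finger opening in mm.
- manip.current_grip_force(): force on a finger pad.
Only numpy, scipy, OpenCV 4.12 (cv2) and the standard library are available. Lean on these libraries where they do the work, as an engineer would, in place of code of your own. Each camera call takes 0.05 s, during which the arm holds its last target. There are 200 camera calls.

## Working session

There is one attempt and no reset: what is moved stays moved. The work goes in short steps, each a Python script; the robot and the scene stay as the last script left them, time stands still between calls to the robot, and variables do not carry over. Pictures are saved under pics/ and viewed, at most 11 in all, crops included, and the job is handed in when it is done.

```bash
mkdir -p pics
cat > h.py <<'E'
import numpy as np, cv2
from bench import manip, optics
def K(f):
    fl=240/np.tan(np.radians(f["fov_y"])/2); return np.array([[fl,0,f["cx"]],[0,fl,f["cy"]],[0,0,1]])
def proj(f,P):
    P=np.atleast_2d(P); V=np.array(f["view"]); c=P@V[:3,:3].T+V[:3,3]; p=c@K(f).T; return p[:,:2]/p[:,2:]
def onplane(f,uv,z):
    V=np.array(f["view"]);R=V[:3,:3];o=-R.T@V[:3,3]; d=R.T@np.linalg.inv(K(f))@np.array([uv[0],uv[1],1.]); return o+d*(z-o[2])/d[2]
def save(n,im): cv2.imwrite("pics/"+n,im[...,::-1])
E
python3 - <<'E'
from h import *
for c in("scene","top"):
    f=optics.grab_frame(c); save(c+"0.png",f["color"]); V=np.array(f["view"]); print(c,f["fov_y"],f["cx"],f["cy"],"eye",-V[:3,:3].T@V[:3,3],"\n",V[:3,:3].round(3))
    for t in("dock","bay","lever","lever_pad","used_cartridge","new_cartridge","stand","tray","jar_b","tape_masking","tub_white"):
        print(t,[(np.round(d["rect"]).astype(int).tolist(),round(d["confidence"],2)) for d in optics.find_in(c,t)][:5])
print(manip.current_t())
E
```

```text
scene 49.02405628745419 321.8850595048394 248.94786224361573 eye [ -69.1384832  -822.31246465 1129.50701799] 
 [[ 0.729 -0.685 -0.021]
 [-0.509 -0.521 -0.685]
 [ 0.458  0.51  -0.728]]
dock [([270, 199, 79, 76], 0.85)]
bay [([270, 200, 54, 42], 0.7)]
lever [([268, 200, 56, 18], 0.94)]
lever_pad [([270, 201, 53, 19], 0.89)]
used_cartridge [([425, 281, 51, 42], 0.94), ([355, 377, 59, 46], 0.78), ([299, 217, 22, 19], 0.69)]
new_cartridge [([187, 191, 20, 40], 0.54)]
stand [([187, 211, 34, 36], 0.79)]
tray [([309, 298, 75, 65], 0.63), ([421, 330, 79, 74], 0.61)]
jar_b [([364, 258, 23, 29], 0.61)]
tape_masking [([219, 272, 40, 34], 0.58)]
tub_white [([259, 179, 18, 24], 0.7)]
top 49.056503381889996 321.2466701542609 245.66510861897734 eye [ 444.53370085 -133.53027773 1482.41479153] 
 [[-0.014 -1.    -0.017]
 [-0.996  0.015 -0.093]
 [ 0.093  0.016 -0.996]]
dock [([240, 193, 80, 68], 0.68)]
bay [([239, 206, 64, 41], 0.63)]
lever [([241, 202, 38, 54], 0.85)]
lever_pad [([243, 203, 38, 48], 0.75)]
used_cartridge [([407, 171, 47, 26], 0.73), ([431, 286, 48, 30], 0.72), ([272, 220, 28, 21], 0.62)]
new_cartridge [([161, 289, 30, 21], 0.91), ([177, 198, 23, 28], 0.49)]
stand [([162, 279, 43, 45], 0.8), ([240, 204, 68, 42], 0.7)]
tray [([361, 255, 48, 49], 0.83), ([452, 203, 56, 57], 0.79), ([347, 198, 20, 24], 0.38)]
jar_b [([347, 199, 19, 24], 0.57)]
tape_masking [([259, 303, 40, 38], 0.91), ([174, 196, 28, 29], 0.6), ([243, 194, 73, 68], 0.4)]
tub_white [([174, 198, 25, 27], 0.61)]
1.2
```

View pics/scene0.png

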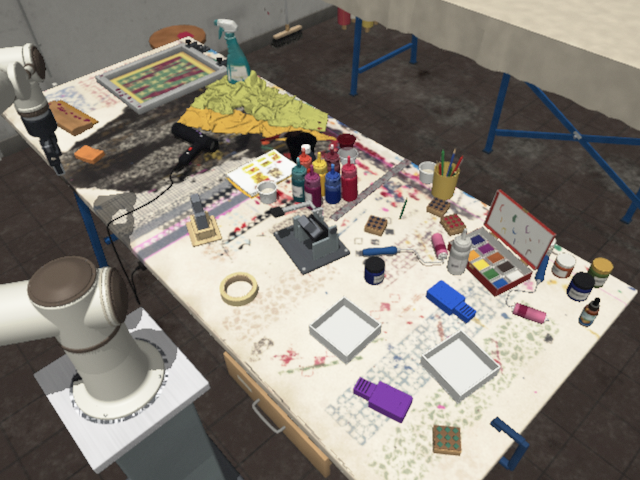

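View pics/top0.png

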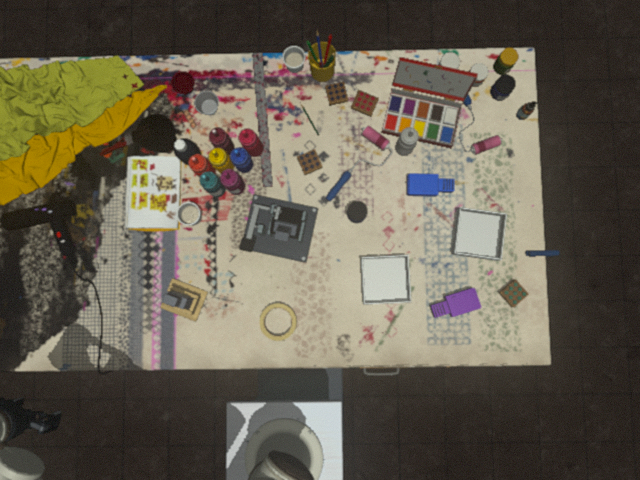

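The top view shows the used cartridge in the dock bay at about (287,230), the stand with the new cartridge at (183,297), and the tape at (278,321). The jar is at (356,211) and the tub at (188,212).
Possible mix-ups:
- **Cartridges:** the blue (430,184) and purple (455,302) look-alikes are not wanted. The grey one in the dock at (287,230) is the used one, and the grey one in the stand at (178,298) is the new one.
- **Trays:** they are at (385,279) and (477,232). I choose (385,279) because it is nearer the base.

Next is a close crop to check.

Run:
```python
from h import *
t=cv2.imread("pics/top0.png");s=cv2.imread("pics/scene0.png")
r=lambda im,x,y,w,h,k:cv2.resize(im[y:y+h,x:x+w],None,fx=k,fy=k,interpolation=cv2.INTER_CUBIC)
A=np.hstack([r(t,235,185,90,80,5)[:, :400],r(s,265,195,80,80,5)]) if 0 else np.hstack([r(t,238,188,80,75,5),r(s,270,203,80,75,5)])
B=np.hstack([r(t,155,270,80,45,5),r(s,180,185,80,45,5)])
cv2.imwrite("pics/crop1.png",np.vstack([A,B]))
```

```text
(no output)
```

View pics/crop1.png

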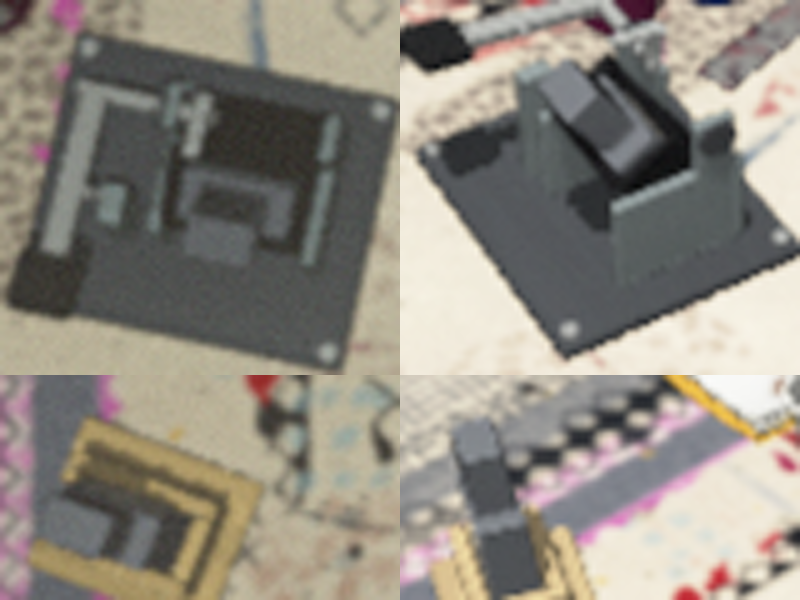

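The crop confirms both targets. The grey cartridge leans in the bay with its neck towards the robot, and the grey one is in the plywood stand. The lever pad is at about (247,244) in the top view. I'll fit the poses with edge models over both views.

```bash
cat > fit.py <<'E'
from h import *
from scipy.optimize import minimize
def frames(n=4):
    out=[]
    for c in("scene","top"):
        fs=[optics.grab_frame(c) for _ in range(n)]; f=fs[0]; f["color"]=np.mean([g["color"] for g in fs],0).astype(np.float32); out.append(f)
    return out
def grads(f,s):
    g=cv2.GaussianBlur(f["color"],(0,0),s); return [cv2.Sobel(g,cv2.CV_32F,1,0)/8,cv2.Sobel(g,cv2.CV_32F,0,1)/8]
def score(f,G,segs):
    tot=0;n=0
    for a,b in segs:
        P=np.linspace(a,b,40)[2:-2]; p=proj(f,P).astype(np.float32); d=p[-1]-p[0]; L=np.linalg.norm(d)
        if L<3: continue
        nx,ny=-d[1]/L,d[0]/L
        gx,gy=[cv2.remap(g,p[:,:1].copy(),p[:,1:].copy(),cv2.INTER_LINEAR).reshape(-1,3) for g in G]
        v=np.abs((gx*nx+gy*ny).mean(0)).sum(); tot+=min(v,60)*L; n+=L
    return tot/max(n,1)
def fit(fs,model,x0,steps,vis=None):
    best=np.array(x0,float)
    for s,k in((2.5,1),(1.2,.4),(.7,.2)):
        Gs=[grads(f,s) for f in fs]
        cost=lambda x:-sum(score(f,G,model(x,i)) for i,(f,G) in enumerate(zip(fs,Gs)))
        st=np.array(steps)*k; c=best; cand=[]
        for t in range(6):
            x=c+(0 if t==0 else 1)*np.random.default_rng(t).normal(size=len(c))*st*.5
            sim=np.vstack([x]+[x+np.eye(len(c))[i]*st for i in range(len(c))])
            cand.append(minimize(cost,x,method="Nelder-Mead",options=dict(initial_simplex=sim,xatol=.005,fatol=1e-3,maxiter=400)))
        r=min(cand,key=lambda r:r.fun); best=r.x
    return best,r.fun,[score(f,G,model(best,i)) for i,(f,G) in enumerate(zip(fs,Gs))]
def rz(a): c,s=np.cos(a),np.sin(a); return np.array([[c,-s,0],[s,c,0],[0,0,1.]])
def ry(a): c,s=np.cos(a),np.sin(a); return np.array([[c,0,s],[0,1,0],[-s,0,c]])
def rect(w,h,z): 
    c=np.array([[-w/2,-h/2,z],[w/2,-h/2,z],[w/2,h/2,z],[-w/2,h/2,z]]); return [(c[i],c[(i+1)%4]) for i in range(4)]
def tf(segs,R,t): return [(R@a+t,R@b+t) for a,b in segs]
def draw(im,f,segs,k,col):
    for a,b in segs:
        p=proj(f,[a,b]); p=((p+.5)*k-.5); cv2.line(im,*[tuple(int(round(v*16)) for v in q) for q in p],col,1,cv2.LINE_AA,4)
E
cat > run1.py <<'E'
from fit import *
import pickle
fs=frames(); pickle.dump(fs,open("fs0.pkl","wb"))
dock=lambda x,i:tf(rect(160,190,12),rz(x[2]),np.array([x[0],x[1],0]))
tray=lambda x,i:tf(rect(130,130,40),rz(x[2]),np.array([x[0],x[1],0]))
neck=[(np.array([sx*12,sy*18,85.]),np.array([sx*12,sy*18,130.])) for sx in(-1,1) for sy in(-1,1)]
cart=rect(24,36,130)+rect(30,60,85)
newc=lambda x,i:tf(cart,rz(x[2]),np.array([x[0],x[1],8]))
tp=fs[1]
cs=np.array([onplane(tp,p,12) for p in((253.6,195),(317.6,207.6),(307,262.4))]); print(cs.round(0).tolist(), np.linalg.norm(cs[0]-cs[1]),np.linalg.norm(cs[1]-cs[2]))
c0=(cs[0]+cs[2])/2; e=cs[0]-cs[1]; yaw=np.arctan2(e[1],e[0])-np.pi/2
D=fit(fs,dock,[c0[0],c0[1],yaw],[8,8,.05]); print("dock",D)
t0=onplane(tp,(384.5,279),40); T=fit(fs,tray,[t0[0],t0[1],0.03],[8,8,.06]); print("tray",T)
n0=onplane(tp,(155+78/5,270+(525-375)/5),138);
N=max((fit(fs,newc,[n0[0],n0[1],a],[8,8,.06]) for a in(-.3,-.15)),key=lambda r:-r[1]); print("new",n0,N)
Dx=D[0]; Rb=rz(Dx[2])@ry(-.56)
def used(x,i): return tf(rect(24,36,130)+neck[:0]+rect(30,60,85)[:],Rb,rz(Dx[2])@np.array([x[0],x[1],x[2]])+[Dx[0],Dx[1],0])
n1=onplane(tp,(238+219/5,188+245/5),150); d=rz(Dx[2]).T@(n1-[Dx[0],Dx[1],0]); o=d+ [130*np.sin(.56),0,-130*np.cos(.56)]
print("init bay",o)
U=min((fit(fs,used,[o[0]+a,o[1]*0,o[2]+b],[8,5,8]) for a in(-8,4) for b in(-15,0,15)),key=lambda r:r[1]); print("used",U)
pickle.dump((D[0],T[0],N[0],U[0]),open("p0.pkl","wb"))
k=5; out=[]
for f,wins in((fs[1],((238,188,80,75),(155,270,80,45))),(fs[0],((270,203,80,75),(180,185,80,45)))):
    im=cv2.resize(f["color"].astype(np.uint8),None,fx=k,fy=k,interpolation=cv2.INTER_CUBIC)
    draw(im,f,dock(D[0],0),k,(255,0,0)); draw(im,f,newc(N[0],0),k,(0,255,0)); draw(im,f,used(U[0],0),k,(0,255,0))
    out.append(np.vstack([im[y*k:(y+h)*k,x*k:(x+w)*k] for x,y,w,h in wins]))
save("fit1.png",np.hstack(out))
E
time python3 run1.py
```

```text
[[730.0, 80.0, 12.0], [690.0, -101.0, 12.0], [536.0, -70.0, 12.0]] 185.51027329652487 157.94146352264852
dock (array([ 6.33046207e+02,  8.65804464e+00, -2.06420681e-01]), np.float64(-105.74642944335938), [np.float32(47.36021), np.float32(58.38622)])
tray (array([ 4.77810751e+02, -2.88680766e+02,  3.30163581e-02]), np.float64(-87.91496276855469), [np.float32(60.0), np.float32(27.914967)])
new [436.71088293 274.77877602 138.        ] (array([ 4.36187055e+02,  2.78479446e+02, -3.30807659e-01]), np.float64(-65.42404174804688), [np.float32(38.710213), np.float32(26.713829)])
init bay [ 34.01551137 -28.39522576  39.85683557]
used (array([135.98955681, -20.12824719, -51.67092524]), np.float64(-56.96661376953125), [np.float32(35.60592), np.float32(21.360693)])
real	0m17.003s
user	0m12.592s
sys	0m0.338s
```

View pics/fit1.png

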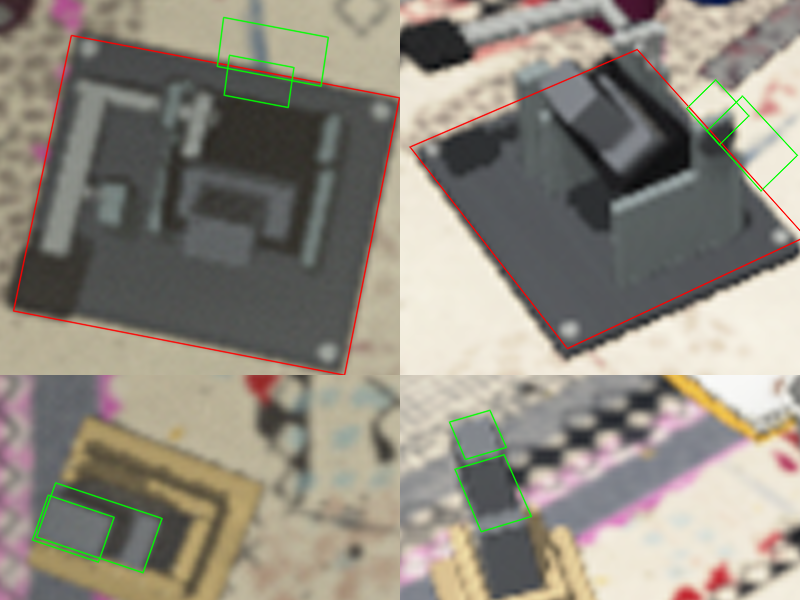

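The dock outline fits well. I'll refit both cartridges using only their visible edges, starting from a triangulated guess.

```bash
cat > run2.py <<'E'
from fit import *
import pickle
fs=pickle.load(open("fs0.pkl","rb")); D,T,N,_=pickle.load(open("p0.pkl","rb"))
v=lambda *a:np.array(a,float)
S=lambda a,b:(v(*a),v(*b))
newS=rect(24,36,130)+[S((-15,-30,85),(15,-30,85)),S((-15,-30,85),(-15,-20,85)),S((15,-30,85),(15,-20,85)),S((-12,-18,85),(12,-18,85)),S((-12,-18,85),(-12,-18,130)),S((12,-18,85),(12,-18,130)),S((-15,-30,45),(-15,-30,85)),S((15,-30,45),(15,-30,85))]
def newc(x,i): return tf(newS,rz(x[2]),v(x[0],x[1],8))
N=min((fit(fs,newc,[N[0]+a,N[1]+b,-.35],[5,5,.05]) for a in(-4,4) for b in(-5,0,5)),key=lambda r:r[1]); print("new",N)
useS=rect(24,36,130)+[S((15,-30,85),(15,30,85)),S((0,-30,85),(15,-30,85)),S((0,30,85),(15,30,85)),S((12,-18,85),(12,18,85)),S((12,-18,85),(12,-18,130)),S((12,18,85),(12,18,130))]
Rb=rz(D[2])@ry(-.56)
def used(x,i): return tf(useS,Rb,rz(D[2])@v(*x)+[D[0],D[1],0])
# triangulate neck top centre
A=[];b=[]
for f,uv in((fs[0],(305,222.4)),(fs[1],(281.8,236.6))):
    P=K(f)@np.array(f["view"])[:3]; 
    for k in(0,1): r=uv[k]*P[2]-P[k]; r/=np.linalg.norm(r[:3]); A.append(r[:3]); b.append(-r[3])
X=np.linalg.lstsq(np.array(A),np.array(b),rcond=None)[0]; o=rz(D[2]).T@(X-[D[0],D[1],0])+[130*np.sin(.56),0,-130*np.cos(.56)]
print("tri",X,o)
cs=[fit(fs,used,[o[0]+a,o[1]+c,o[2]+b],[4,4,4]) for a in(-4,4) for c in(-3,3) for b in(-4,4)]
for r in sorted(cs,key=lambda r:r[1])[:4]: print("used",r)
U=min(cs,key=lambda r:r[1])
pickle.dump((D,T,N[0],U[0]),open("p1.pkl","wb"))
k=5; out=[]
for f,wins in((fs[1],((238,188,80,75),(155,270,80,45))),(fs[0],((270,203,80,75),(180,185,80,45)))):
    im=cv2.resize(f["color"].astype(np.uint8),None,fx=k,fy=k,interpolation=cv2.INTER_CUBIC)
    draw(im,f,newc(N[0],0),k,(0,255,0)); draw(im,f,used(U[0],0),k,(0,255,0))
    out.append(np.vstack([im[y*k:(y+h)*k,x*k:(x+w)*k] for x,y,w,h in wins]))
save("fit2.png",np.hstack(out))
for n,z in(("jar_b",63),("tape_masking",25),("tub_white",50)):
    optics.grab_frame("top"); d=optics.find_in("top",n)[0]["rect"]; print(n,onplane(fs[1],(d[0]+d[2]/2,d[1]+d[3]/2),z/2).round())
E
python3 run2.py
```

```text
new (array([ 4.35633391e+02,  2.78701775e+02, -3.64089856e-01]), np.float64(-71.20771789550781), [np.float32(35.887196), np.float32(35.320526)])
tri [598.4454537  -10.68431346 123.3875293 ] [ 39.15236809 -26.02343242  13.24436487]
used (array([ 40.1753102 , -25.37956613,  25.47956346]), np.float64(-63.42326736450195), [np.float32(36.60094), np.float32(26.822327)])
used (array([ 40.10534504, -25.33301591,  25.60022256]), np.float64(-63.423213958740234), [np.float32(36.60633), np.float32(26.816883)])
used (array([ 40.17725444, -25.37706188,  25.47448152]), np.float64(-63.42191696166992), [np.float32(36.596733), np.float32(26.825184)])
used (array([ 40.17460905, -25.38255521,  25.49028426]), np.float64(-63.419166564941406), [np.float32(36.596462), np.float32(26.822704)])
jar_b [ 677. -217.   32.]
tape_masking [372.  14.  12.]
tub_white [437. 280.  25.]
```

View pics/fit2.png

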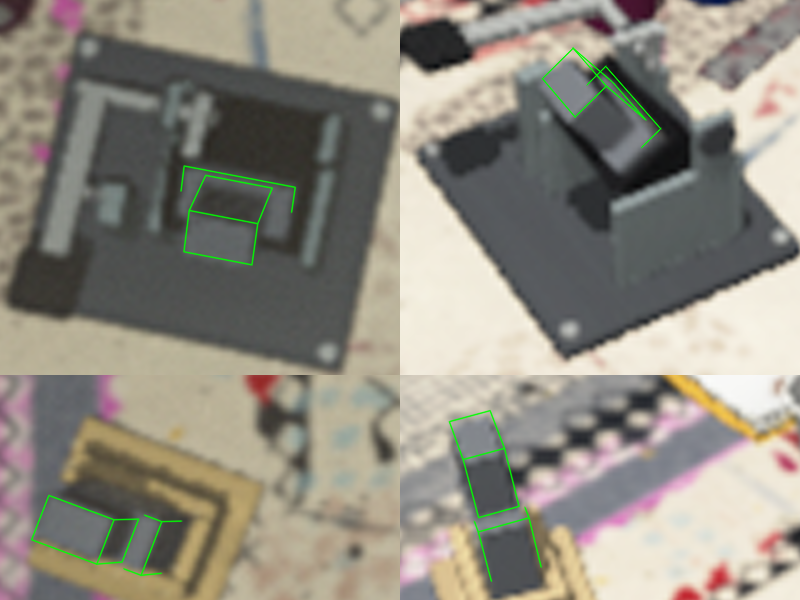

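The new cartridge's overlay matches in both views. The used one's neck top is about 2 px too high in the scene view, so I'll look closer at it with the contrast stretched.

```bash
cat > look.py <<'E'
from fit import *
import pickle
fs=pickle.load(open("fs0.pkl","rb")); D,T,N,U=pickle.load(open("p1.pkl","rb"))
Rb=rz(D[2])@ry(-.56); k=10; rows=[]
for f,(x,y,w,h) in((fs[1],(266,208,40,30)),(fs[0],(290,203,40,30))):
    im=cv2.resize(np.clip(f["color"]*2.2,0,255).astype(np.uint8),None,fx=k,fy=k,interpolation=cv2.INTER_CUBIC)
    i2=im.copy(); draw(i2,f,tf(rect(24,36,130)+rect(30,60,85)+rect(24,36,85),Rb,rz(D[2])@U+[D[0],D[1],0]),k,(0,255,0))
    rows.append(np.hstack([q[y*k:(y+h)*k,x*k:(x+w)*k] for q in(im,i2)]))
save("look2.png",np.vstack(rows))
E
python3 look.py
```

```text
(no output)
```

View pics/look2.png

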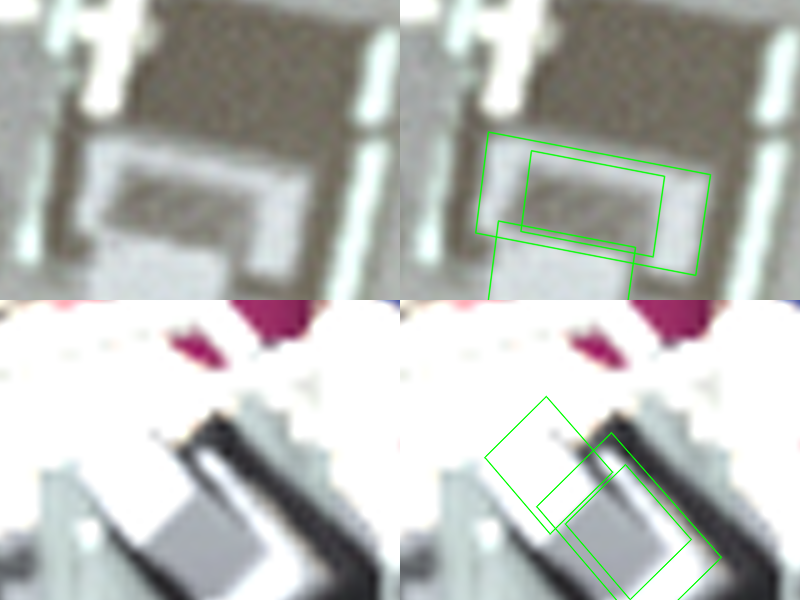

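In the stretched crop, the grey quad in the scene view (corners near (304,257), (309,252), (316,258), (311,263)) is the neck's -y face. I'll solve the pose by least squares on these corners.

```bash
cat > run3.py <<'E'
from fit import *
import pickle
from scipy.optimize import least_squares
fs=pickle.load(open("fs0.pkl","rb")); D,T,N,U=pickle.load(open("p1.pkl","rb"))
c=lambda l,x,y:[((a+.5)/10-.5+x,(b+.5)/10-.5+y) for a,b in l]
top=c([(85,138),(312,172),(294,276),(89,231),(235,261),(124,160),(258,190)],266,208)
tP=[(15,30,85),(15,-30,85),(-15,-30,85),(12,18,130),(12,-18,130),(12,18,85),(12,-18,85)]
sc=c([(147,240),(197,192),(268,250),(215,300),(325,275)],290,203)
sP=[(-12,-18,130),(12,-18,130),(12,-18,85),(-12,-18,85),(15,-30,85)]
def pose(p): return rz(D[2]+p[3])@ry(-.56-p[4]), rz(D[2])@p[:3]+[D[0],D[1],0]
def res(p,full=True):
    R,t=pose(p); r=[]
    for f,P,u in((fs[1],tP,top),(fs[0],sP,sc)): r.append(proj(f,np.array(P,float)@R.T+t)-np.array(u))
    if full: return np.r_[np.vstack(r).ravel(),p[3]*30,p[4]*30]
    return r
for lock in(1,0):
    g=(lambda q:res(np.r_[q,0,0])) if lock else res
    s=least_squares(g,list(U)+([] if lock else [0,0]),loss="soft_l1"); p=np.r_[s.x,0,0][:5]
    print(p.round(3),s.cost); print(*[r.round(1).tolist() for r in res(p,False)],sep="\n")
    if lock: pl=p
pickle.dump((D,T,N,pl[:3]),open("p1.pkl","wb")); R,t=pose(pl); print("bay",t,R.round(3).tolist(),"grip",t+R@[0,0,110])
E
python3 run3.py
```

```text
[ 38.027 -24.356  21.478   0.      0.   ] 4.5646136534061
[[-0.1, 0.3], [-0.6, 1.1], [-0.3, 0.8], [0.5, -0.1], [-0.4, -0.5], [0.3, -0.1], [0.2, -0.5]]
[[-0.5, 0.5], [0.7, -0.9], [1.5, 0.0], [0.7, 1.0], [-1.2, -0.7]]
[ 3.8673e+01 -2.4249e+01  2.1829e+01  2.0000e-03  7.0000e-03] 4.522975844061594
[[-0.1, 0.3], [-0.6, 1.1], [-0.3, 0.7], [0.5, -0.0], [-0.4, -0.4], [0.3, -0.1], [0.2, -0.6]]
[[-0.5, 0.6], [0.7, -0.8], [1.5, -0.0], [0.7, 1.0], [-1.2, -0.8]]
bay [665.27417077 -22.97511993  21.47843964] [[0.829, 0.205, -0.52], [-0.174, 0.979, 0.109], [0.531, 0.0, 0.847]] grip [608.08412182 -10.99933182 114.67650185]
```

```bash
cat > arm.py <<'E'
from fit import *
import pickle
D,T,N,U=pickle.load(open("p1.pkl","rb"))
Rb=rz(D[2])@ry(-.56); tb=rz(D[2])@U+[D[0],D[1],0]
G=112; H=G-11   # TCP height in the cartridge frame
def tool(Rc,flip): # tool orientation for cartridge orientation Rc
    y=Rc[:,0]*(-1 if flip else 1); z=-Rc[:,2]; return np.c_[np.cross(y,z),y,z]
def st(m=""): print(m,"t",round(manip.current_t(),2),"p",np.round(manip.current_eef_pos(),1),"F",np.round(manip.current_wrist_force(),1),"w",round(float(manip.current_gripper_width()),1))
B=lambda x,y,z:(tb+Rb@np.array([x,y,z+H]))
E
python3 - <<'E'
from arm import *
print(tb,N,T,manip.current_t())
for fl in(0,1):
    R=tool(Rb,fl)
    for z in(0,40,100,130): print(fl,z,np.round(manip.solve_ik(B(0,0,z),R),2).tolist() if manip.solve_ik(B(0,0,z),R) is not None else None)
    Rn=tool(rz(N[2]),fl); print("new",manip.solve_ik([N[0],N[1],109],Rn),manip.solve_ik([N[0],N[1],260],Rn))
    for a in(0,-.5,.5,1.57): print("tray",a,manip.solve_ik([T[0],T[1],106],tool(rz(T[2]+a),fl)), manip.solve_ik([T[0],T[1],220],tool(rz(T[2]+a),fl)) is not None)
E
```

```text
[665.27417077 -22.97511993  21.47843964] [ 4.35633391e+02  2.78701775e+02 -3.64089856e-01] [ 4.77810751e+02 -2.88680766e+02  3.30163581e-02] 1.9
0 0 [-0.22, 0.09, 2.06, 0.02, 0.43, -0.03]
0 40 [-0.22, -0.03, 2.1, 0.02, 0.51, -0.03]
0 100 [-0.22, -0.2, 2.14, 0.01, 0.64, -0.02]
0 130 [-0.22, -0.29, 2.16, 0.01, 0.71, -0.02]
new [ 3.35170958e-01  1.53295584e-01  1.87658239e+00 -4.44089210e-16
  1.11171468e+00  6.99260814e-01] [ 3.35170958e-01 -6.93898263e-03  1.73080709e+00 -4.44089210e-16
  1.41772455e+00  6.99260814e-01]
tray 0 [-7.59948904e-01  2.56747228e-01  1.76164436e+00 -4.44089210e-16
  1.12320107e+00 -7.92965262e-01] True
tray -0.5 [-7.59948904e-01  2.56747228e-01  1.76164436e+00 -4.44089210e-16
  1.12320107e+00 -2.92965262e-01] True
tray 0.5 [-7.59948904e-01  2.56747228e-01  1.76164436e+00 -4.44089210e-16
  1.12320107e+00 -1.29296526e+00] True
tray 1.57 [-7.59948904e-01  2.56747228e-01  1.76164436e+00 -4.44089210e-16
  1.12320107e+00 -2.36296526e+00] True
1 0 None
1 40 None
1 100 None
1 130 None
new [ 3.35170958e-01  1.53295584e-01  1.87658239e+00 -4.44089210e-16
  1.11171468e+00 -2.44233184e+00] [ 3.35170958e-01 -6.93898263e-03  1.73080709e+00 -4.44089210e-16
  1.41772455e+00 -2.44233184e+00]
tray 0 [-7.59948904e-01  2.56747228e-01  1.76164436e+00 -4.44089210e-16
  1.12320107e+00  2.34862739e+00] True
tray -0.5 [-7.59948904e-01  2.56747228e-01  1.76164436e+00 -4.44089210e-16
  1.12320107e+00  2.84862739e+00] True
tray 0.5 [-7.59948904e-01  2.56747228e-01  1.76164436e+00 -4.44089210e-16
  1.12320107e+00  1.84862739e+00] True
tray 1.57 [-7.59948904e-01  2.56747228e-01  1.76164436e+00 -4.44089210e-16
  1.12320107e+00  7.78627392e-01] True
```

Run:
```python
from arm import *
R=tool(Rb,0)
manip.move_gripper(62); manip.move_pose(B(0,0,75),R); st("pre")
manip.servo_line(B(0,0,1),R,120); st("at")
save("grip.png",np.hstack([cv2.resize(optics.grab_frame(c)["color"][y:y+90,x:x+100],None,fx=4,fy=4,interpolation=cv2.INTER_CUBIC) for c,x,y in(("scene",255,170),("top",235,180))]))
```

```text
pre t 4.64 p [573.9  -3.2 170.8] F [ 0.3 -1.3 -0.3] w 62.0
at t 5.41 p [612.4 -11.7 108.3] F [0.2 0.4 1. ] w 62.3
```

View pics/grip.png

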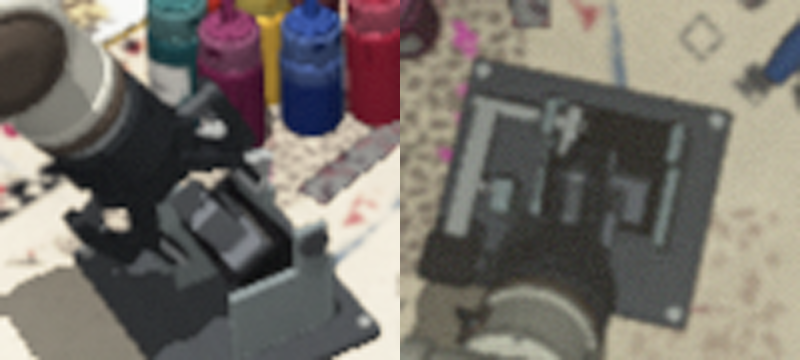

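The fingers straddle the neck without contact. Next I close in steps, watching the wrist force.

Run:
```python
from arm import *
b=lambda:print("  F in bay",(Rb.T@np.array(manip.current_wrist_force())).round(1),"M",np.round(manip.current_moment(),2),"grip",manip.current_grip_force())
for w in(36,30,22):
    manip.move_gripper(w); st(w); b()
```

```text
36 t 5.88 p [612.3 -11.9 108.1] F [0.  1.1 0. ] w 36.0
  F in bay [-0.2  1.1  0.1] M [0.07 0.31 0.04] grip 0.0
30 t 6.11 p [612.2 -11.9 107.9] F [0.2 0.3 0.9] w 29.8
  F in bay [0.6 0.4 0.7] M [0.06 0.24 0.02] grip 0.0
22 t 6.33 p [612.5 -11.9 108.2] F [-0.4 -0.1  0.4] w 23.8
  F in bay [-0.1 -0.1  0.6] M [0.06 0.14 0.03] grip 58.54296863079071
```

The grip is clean (23.8 mm wide, about 0 N side force). While the cartridge is still in the pocket, I'll feel for the pocket's middle in x and y to get an exact reference.

Run:
```python
from arm import *
R=tool(Rb,0); lim={}
F=lambda:Rb.T@np.array(manip.current_wrist_force())
p0=np.zeros(3)
for ax in(1,0):
    for s in(1,-1):
        tr=[]
        for k in range(1,7):
            o=p0.copy(); o[ax]+=s*k*.6; o[2]+=2; manip.servo_line(B(*(o+[0,0,1])),R,20); f=F()[ax]; tr.append(round(float(f),1))
            if abs(f)>14: break
        lim[ax,s]=o[ax]; print(ax,s,round(o[ax],2),tr)
        q=p0.copy(); q[2]+=2; manip.servo_line(B(*(q+[0,0,1])),R,40)
    
    st()
```

```text
1 1 3.6 [-1.1, -1.2, -2.3, -7.1, -9.8, -12.6]
1 -1 -3.6 [-0.2, 1.4, 3.2, 5.9, 9.4, 11.7]
 t 9.83 p [611.2 -11.8 109.6] F [ 0.7  0.1 -0. ] w 23.4
0 1 3.6 [-1.1, -0.4, -1.0, -1.3, -2.1, -4.4]
0 -1 -3.6 [-0.1, 1.7, 4.2, 4.0, 5.6, 6.0]
 t 13.33 p [611.1 -11.7 109.6] F [ 1.1 -0.6  1.5] w 23.3
```

The pocket's middle is at y≈0 and x≈+0.6 in my frame. Now I draw it out, take reference pictures with it in hand, and place it in the tray.

Run:
```python
from arm import *
R=tool(Rb,0)
manip.servo_line(B(0,0,101),R,110); st("out")
pickle.dump(frames(3),open("fs_used.pkl","wb"))
q0=manip.current_joint_pos()
Rt=tool(rz(T[2]-.5),0); P=[T[0],T[1],0]
manip.move_pose([T[0],T[1],230],Rt); st("over")
manip.servo_line([T[0],T[1],4+H+4],Rt,130); st("low")
for k in range(1,10):
    manip.servo_line([T[0],T[1],4+H+4-1.2*k],Rt,30)
    if manip.current_wrist_force()[2]>5: break
st("touch")
f=frames(1); save("tray.png",np.hstack([cv2.resize(g["color"][y:y+90,x:x+100].astype(np.uint8),None,fx=4,fy=4,interpolation=cv2.INTER_CUBIC) for g,x,y in((f[0],290,260),(f[1],340,230))]))
```

```text
out t 14.38 p [559.7  -0.9 191.5] F [-0.5 -0.4 -0.8] w 23.6
over t 15.83 p [ 478.  -287.5  229.5] F [-0.3  0.3 -1.5] w 23.4
low t 16.92 p [ 478.5 -289.2  110. ] F [-0.6  0.5 -1.7] w 23.2
touch t 18.67 p [ 478.1 -289.2  101.9] F [-1.7  0.7  8.1] w 23.6
```

View pics/tray.png

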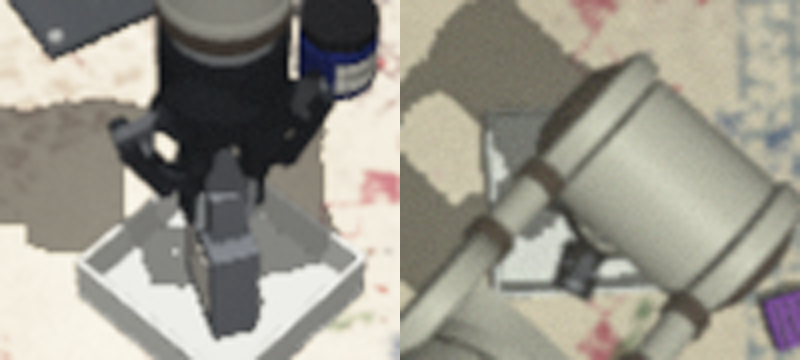

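The used cartridge stands in the tray and touches its floor. I'll release it and fetch the new one.

Run:
```python
from arm import *
Rt=tool(rz(T[2]-.5),0)
manip.move_gripper(60); manip.servo_line([T[0],T[1],240],Rt,200); st("up")
Rn=tool(rz(N[2]),0)
manip.move_pose([N[0],N[1],200],Rn); manip.servo_line([N[0],N[1],106],Rn,120); st("at new")
for w in(30,22):
    manip.move_gripper(w); st(w); print((Rn.T@np.array(manip.current_wrist_force())).round(1),manip.current_grip_force())
manip.servo_line([N[0],N[1],245],Rn,170); st("lifted")
f=frames(1); save("new.png",np.hstack([cv2.resize(g["color"][y:y+110,x:x+100].astype(np.uint8),None,fx=4,fy=4,interpolation=cv2.INTER_CUBIC) for g,x,y in((f[0],150,140),(f[0],290,250))]))
```

```text
up t 20.06 p [ 477.2 -288.1  238.5] F [ 0.2 -0.8 -0.4] w 60.1
at new t 23.04 p [436.4 278.9 106.8] F [-0.4  0.3  0.8] w 60.0
30 t 23.44 p [435.8 278.8 106.3] F [-0.6 -0.2 -0.1] w 30.1
[-0.4 -0.5  0.1] 0.0
22 t 23.66 p [435.7 278.8 106.3] F [-0.7  0.2  3.4] w 23.4
[-0.  -0.7 -3.4] 58.70561420917511
lifted t 24.62 p [434.9 278.4 243.5] F [-1.   0.2 -1.9] w 23.3
```

View pics/new.png

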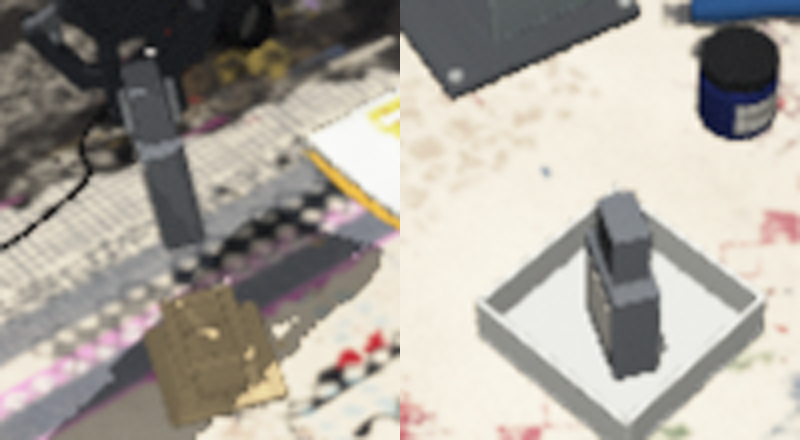

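The used cartridge stands upright in the tray and the new one is lifted cleanly. Next I move to the same pose above the bay and compare images with the used-cartridge reference.

```bash
cat > cmp.py <<'E'
from arm import *
def diff():
    f1=frames(3); f0=pickle.load(open("fs_used.pkl","rb")); off=np.zeros(3)
    J=[];r=[]
    t=tb+Rb@[0,0,104.]   # cartridge origin in hand
    for c,(a,b) in enumerate(zip(f0,f1)):
        pts=np.array([[sx*15,sy*30,z] for sx in(-1,1) for sy in(-1,1) for z in(0,85)],float)@Rb.T+t
        hull=cv2.convexHull(np.round(proj(a,pts)).astype(np.int32)); m=np.zeros((480,640),np.uint8); cv2.fillConvexPoly(m,hull,255); m=cv2.dilate(m,np.ones((5,5)))
        g=[cv2.cvtColor(x["color"],cv2.COLOR_RGB2GRAY) for x in(a,b)]
        cc,W=cv2.findTransformECC(g[0],g[1],np.eye(2,3,dtype=np.float32),cv2.MOTION_TRANSLATION,(3,100,1e-5),m,3)
        p0=proj(a,t)[0]; Jc=np.array([proj(a,t+Rb[:,i]*5)[0]-p0 for i in range(3)]).T/5
        print(c,"shift px",W[:,2],"cc",round(cc,3)); J.append(Jc); r.append(W[:,2])
    return np.linalg.lstsq(np.vstack(J),np.hstack(r),rcond=None)[0]
E
python3 - <<'E'
from cmp import *
R=tool(Rb,0)
manip.move_pose(B(-25,0,150),R); manip.servo_line(B(0,0,101),R,150); st("above")
print("offset of new vs used in hand (bay x,y,z):",diff().round(2))
E
```

```text
above t 26.32 p [ 5.602e+02 -2.000e-01  1.925e+02] F [ 0.2  1.  -1.5] w 23.3
0 shift px [-0.15306327 -0.2764814 ] cc 0.988
1 shift px [-0.41792244 -0.06880048] cc 0.993
offset of new vs used in hand (bay x,y,z): [0.12 1.06 0.14]
```

The new cartridge sits about 1.0 mm more in +y. I'll insert with x=+0.5 and y=-1.0, watching the force.

Run:
```python
from arm import *
R=tool(Rb,0); o=np.array([.5,-1.0]); F=lambda:Rb.T@np.array(manip.current_wrist_force())
manip.servo_line(B(*o,91),R,100); 
z=91.; log=[]
while z>3:
    z-=3 if z>68 else 8; z=max(z,2.5)
    manip.servo_line(B(*o,z),R,50 if z>65 else 80); f=F(); log.append((z,*f.round(1).tolist()))
    for i in(0,1):
        if abs(f[i])>4: o[i]+=np.sign(f[i])*.4
    if f[2]>18: print("blocked"); break
print(*log,sep="\n"); print(o); st("end")
```

```text
(88.0, -1.1, 0.2, -1.4)
(85.0, -1.5, -0.5, 0.1)
(82.0, -1.2, -0.3, -1.1)
(79.0, -0.5, -0.7, -0.9)
(76.0, 0.4, 0.4, -1.6)
(73.0, 1.6, -0.9, -1.3)
(70.0, 1.5, 0.5, -2.0)
(67.0, 0.5, -0.2, -1.9)
(59.0, 1.8, -0.8, -3.5)
(51.0, 2.3, -0.4, -1.7)
(43.0, 2.2, 0.6, -3.0)
(35.0, 2.5, -0.5, -2.3)
(27.0, 2.6, 0.9, -2.9)
(19.0, 2.8, 0.2, -3.1)
(11.0, 2.4, -0.1, -2.7)
(3.0, 1.8, 0.4, -4.1)
[ 0.5 -1. ]
end t 30.88 p [611.5 -12.8 109.8] F [ 3.7 -0.3 -2.5] w 23.3
```

The insertion ran free. I'll seat it, release and back off, and locate the lever pad from both views.

Run:
```python
from arm import *
R=tool(Rb,0); F=lambda:Rb.T@np.array(manip.current_wrist_force())
z=2.5
while z>-6:
    z-=1; manip.servo_line(B(.5,-1,z),R,40); f=F(); 
    if f[2]>12: break
print("seat",z,f.round(1)); st()
manip.move_gripper(50); print("after release",F().round(1))
manip.servo_line(B(.5,-1,95),R,200); st("clear")
# lever geometry
A=[];b=[];fs=pickle.load(open("fs0.pkl","rb"))
for f,uv in((fs[0],(277.1,211.3)),(fs[1],(247,243.6))):
    P=K(f)@np.array(f["view"])[:3]
    for k in(0,1): r=uv[k]*P[2]-P[k]; r/=np.linalg.norm(r[:3]); A.append(r[:3]); b.append(-r[3])
X=np.linalg.lstsq(np.array(A),np.array(b),rcond=None)[0]
t2=tb+Rb@[.6,0,4.+(z-1)*0]; hinge=t2+Rb@[38,85,67.]
d=rz(D[2]).T@(X-hinge); print("pad tri",X,"rel hinge (dock axes)",d,"r",np.hypot(d[0],d[2]),"elev",np.arctan2(d[2],-d[0]),"hinge",hinge)
for ph in(.1,.25,.4,.55):
    Q=hinge+rz(D[2])@[-108*np.cos(ph),0,108*np.sin(ph)]; print(ph,Q.round(),[proj(f,Q).round(1).tolist() for f in fs])
optics.grab_frame("top");optics.grab_frame("scene")
for c in("scene","top"): print(c,[(np.round(d["rect"]).tolist(),round(d["confidence"],2)) for d in optics.find_in(c,"lever")][:2])
```

```text
seat 0.5 [-2.4  1.8 21.5]
 t 31.38 p [612.5 -12.5 109. ] F [-12.8   4.5  16.9] w 23.4
after release [ 0.3  0.8 -0.7]
clear t 32.38 p [563.4  -2.7 187.2] F [ 0.5 -0.4 -0.1] w 50.1
pad tri [579.8105281   83.228097   115.67733428] rel hinge (dock axes) [-100.4063315     1.43215914   13.53999452] r 101.31516597761464 elev 0.134043373188051 hinge [677.79178045  61.24727186 102.13733976]
0.1 [573.  83. 113.] [[[275.7, 213.2]], [[246.9, 246.8]]]
0.25 [575.  83. 129.] [[[276.1, 208.7]], [[246.1, 245.2]]]
0.4 [580.  82. 144.] [[[277.2, 203.9]], [[245.6, 242.7]]]
0.55 [588.  80. 159.] [[[279.1, 199.1]], [[245.3, 239.2]]]
scene [([274.0, 201.0, 47.0, 15.0], 0.49)]
top [([242.0, 207.0, 39.0, 48.0], 0.57)]
```

The cartridge seated at the same depth as the used one, with 21 N on the floor. The pad triangulates to about (576,83,117), which agrees with the 108 mm hinge radius. I'll press along its arc with closed fingers.

Run:
```python
from arm import *
hinge=tb+Rb@[38.6,87,71.]; Rd=rz(D[2]); R=tool(Rd@ry(-.35),0)
def tcp(ph,up=0): # fingertip on pad point at elevation ph
    return hinge+Rd@[-107*np.cos(ph),0,107*np.sin(ph)]-8*R[:,2]+np.array([0,0,up])
manip.servo_line(B(-20,0,120),tool(Rb,0),250)
manip.move_gripper(0); manip.move_pose(tcp(.2,35),R); st("above pad")
for ph in np.arange(.25,-.66,-.07):
    try: manip.servo_line(tcp(ph),R,60)
    except manip.MotionError as e: print(e); break
    F=np.array(manip.current_wrist_force()); print(round(ph,2),F.round(1),np.round(manip.current_eef_pos(),0))
    if F[2]>32: break
st("pressed")
```

```text
above pad t 33.86 p [573.   85.9 165.3] F [-0.5 -1.   0.2] w 0.1
0.25 [-0.2  0.2 -0.6] [574.  85. 136.]
0.18 [-0.2 -0.2  0.7] [572.  85. 128.]
0.11 [-0.3 -0.9  1.4] [571.  86. 121.]
0.04 [-0.1 -0.5  0.8] [570.  86. 113.]
-0.03 [-1.4 -0.1  2. ] [570.  86. 106.]
-0.1 [-0.1  0.3  2.5] [571.  86.  98.]
-0.17 [-0.9  0.8  2.2] [572.  85.  91.]
-0.24 [-1.4  2.   2.5] [574.  85.  84.]
-0.31 [0.2 0.  0.5] [575.  85.  77.]
-0.38 [-0.4  0.4  0. ] [578.  84.  69.]
-0.45 [-0.9  0.3  2.2] [581.  83.  63.]
-0.52 [-1.9  1.   2.3] [585.  83.  56.]
-0.59 [-25.4   1.1  33.9] [588.  82.  52.]
pressed t 37.81 p [587.9  82.3  52.3] F [-25.4   1.1  33.9] w -0.4
```

Run:
```python
from arm import *
f=frames(1); save("lever.png",np.hstack([cv2.resize(g["color"][y:y+90,x:x+100].astype(np.uint8),None,fx=4,fy=4,interpolation=cv2.INTER_CUBIC) for g,x,y in((f[0],250,180),(f[1],225,180))]))
```

```text
(no output)
```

View pics/lever.png

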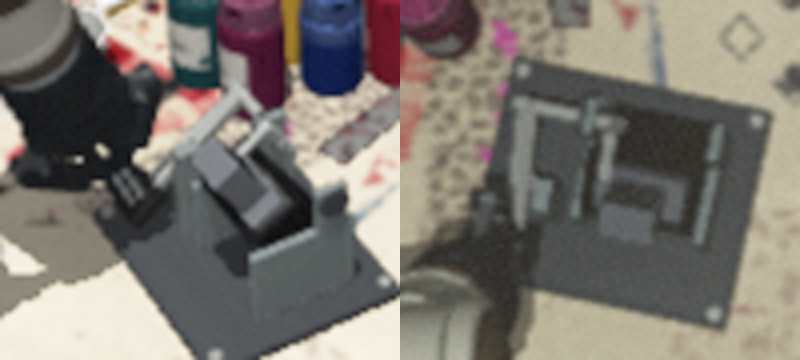

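The lever is down under the fingertips and its keeper tab lies over the shoulder. I'll back off and check that the detent holds.

Run:
```python
from arm import *
R=np.array(manip.current_orientation()); p=np.array(manip.current_eef_pos())
manip.servo_line(p-R[:,2]*25,R,100); st(); manip.servo_line(p-R[:,2]*60+[-90,40,90],R,200); manip.hold(.3); st()
f=frames(1); save("end.png",np.hstack([cv2.resize(g["color"][y:y+90,x:x+100].astype(np.uint8),None,fx=4,fy=4,interpolation=cv2.INTER_CUBIC) for g,x,y in((f[0],250,180),(f[1],225,180))]))
```

```text
t 38.33 p [579.7  84.   75.7] F [ 0.5  0.  -0.4] w 0.3
 t 39.61 p [477.7 126.3 198. ] F [ 0.8  0.2 -0.3] w -0.2
```

View pics/end.png

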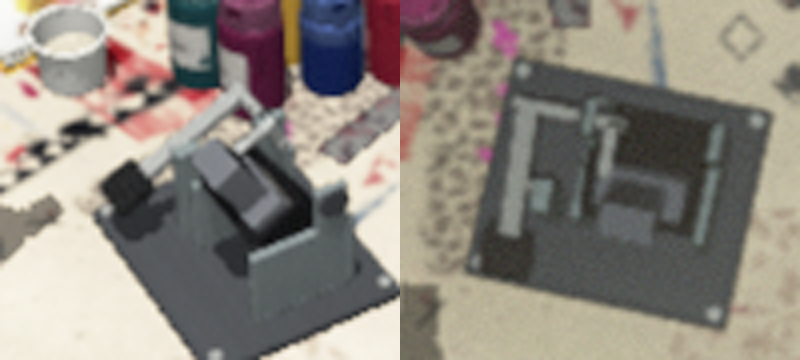

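The end view shows the lever staying down on its own, with the pad at about (281,226) in the scene view against (277,211) before. The tab is over the shoulder and the new cartridge is home. I'm handing in.

```bash
python3 -c "
from h import *
print(manip.finish_job())"
```

```text
the job is handed in; nothing more can be done
None
```

The job is handed in (no verdict was returned): the used cartridge stands upright in the tray nearest the robot's base, the new one is seated home in the bay, and the lever stays down by itself; the arm touched nothing else as far as the pictures and forces show, though I didn't re-measure the jar, tape and tub.

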